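# Key the front ring onto the display spotlight and hold it home

## Robot

A 7-joint arm with a two-finger parallel gripper is mounted at the origin on the work surface. World frame = base frame: x ahead of the robot, y to its left, z up, the work surface at z = 0. Lengths are in m, angles in rad, forces in N, time in s.
With the tool pointing down it reaches from about 0.425 to 0.925 m from the base axis. Payload 6.8 kg.
Tool frame: the origin (TCP) lies between the finger pads, 19 mm behind the fingertips; this is the grasp point; z points along the fingers, y is the line along which they close (so a half turn about z gives the same grasp; the last joint's range is limited). The gripper opens to 85 mm and grips with 20 to 120 N. Pads are 22 mm wide; open, the fingers measure 114 mm over their backs; the gripper's body (76 mm by 85 mm) begins 54 mm behind the grasp point. The pads swing forward as they close: fully open they stand 13 mm farther back than shut.
Start: joints at [-1.454, 0.477, 0.022, 1.555, -0.011, 1.109, -0.083], TCP at [0.15, 0.658, 0.25] pointing down, gripper open.
Joint ranges: [-2.96, 2.96], [-0.34, 2.1], [-1.41, 1.46], [0.24, 2.44], [-1.37, 4.51], [0.17, 1.92], [-2.96, 2.96]. Speed limits (rad/s): [2.39, 2.39, 3.14, 3.14, 3.14, 3.14, 3.14].

## Interface

Orientations are given as a unit quaternion [w, x, y, z].
In Python, from station import bot, cams, hand_in gives the robot as it stands (bot), with the cameras (cams) and the job as plain functions.
- The arm moves only by the shell command python3 nudge.py [FORCE], which reads ROWS from standard input. ROWS is a JSON object with one list for each field, all of the same length, 1 to 20, a row being the entries at one place: sx, sy, sz (the shift in shares of the most that a row can go, 1 being 50 mm), turn (a turn about the tool's z in a scale on which 1.0 is pi rad), finger_gap (the opening from 0.0 (shut) to 1.0 (fully open)); each row shifts and turns the commanded pose from where the row before left it, along the tool's axes as they then stand; what a row does not reach is not made up. A row lasts 1/10 s, in which the tool goes at most 0.05 m and 0.15 rad, less where a joint would pass 70% of its speed; a pose out of reach is approached as far as the arm can. The fingers move at their own pace and stop on an object; FORCE is the grip in N (left out, the last holds). Time passes only in rows, so rows that do not move let the fingers close. It prints the time, the measured TCP pose, the force, the opening and the grip force at its end. Input that does not fit is refused with a message, and nothing moves.
- bot.get_obs(): the state, without advancing time (a new reading comes with each control period).
- cams.read_camera(name): name is "scene" or "top" or "wrist"; returns the picture (480x640x3 uint8, blue, green, red); there is no depth.
- cams.camera_info(name): a dict with "vertical_fov" (degrees; the focal length in pixels is half the picture's height over the tangent of half this angle, whatever the lens; pixels are square), "cx", "cy" (the principal point, pixels), "view" (4x4, takes a point from world to camera coordinates); the wrist camera has in their place "hand_eye" (4x4, takes a point from camera to tool coordinates, whose origin is the TCP and whose axes are the flange's). Camera axes: x right, y up, looking along -z (the intrinsics and any distortion apply to the point x, -y, -z); pixel columns grow to the right and rows downward; lengths in m; the calibration is good to about 2 mm. A picture is of the moment at which its call begins: read the wrist's pose just before it. camera_info takes no time and is no camera call.
- hand_in(): hands the job in; it is judged then, once.
The state is a dict: "t": time; "q": joint angles; "joint_vel": joint speeds; "joint_torque": joint torques, N m; "eef_pos": TCP position; "tool_rot": TCP orientation; "contact_force": force on the tool from outside, world axes, zero at the start; "torque": the same for the moment, N m; "gripper_width": opening from 0.0 (shut) to 1.0 (fully open); "grasp_force": force on a finger pad.
Only numpy, scipy, OpenCV 4.12 (cv2) and the standard library are available. Lean on these libraries where they do the work, as an engineer would, in place of code of your own. Each camera call takes 0.05 s, during which the arm holds its last target. There are 200 camera calls.

## Task

The stall's display spotlight stands on the bench pointing straight up with its knurled front ring (the one with the white diffuser) lying loose beside it. Set the ring on the lamp's nose, diffuser up, turn it until its hidden keyways drop over the three pins, then push it fully home against the sprung lens, flush on the lamp's shoulder. Finish while still holding it pushed home in the gripper (do not let go: I will run the screws in from underneath), and leave the other things on the table where they are.

Things in the scene. Friction and masses are not known exactly. Their poses are not given: they have to be found in the camera images.
- front_ring: the spotlight's front ring: knurled aluminium collar, 60 mm outside diameter, 32 mm high, 0.1 to 0.18 kg, closed near the top by a white opal disc. Starts flat on the table, disc up, open end down. Origin: centre of its underside (open end), z up. Grip it across the knurl, TCP 23 mm above the underside (fingertips then 4 mm above it)
- ring_bore (a point): point on the front ring's axis 12 mm above its underside, inside the bore: 46 mm across and 25 mm deep, up to the disc. Three keyways 9 mm wide, 120 degrees apart, run up the bore from the open end to 22 mm; they cannot be seen from above and nothing outside shows their angle
- lamp_seat (a point): centre of the spotlight's shoulder, a flat black flange 60 mm across on which the front ring must finally sit; z up, 110 mm above the table. The spotlight (black finned head, yoke 120 mm wide along its y, round 120 mm foot) is fixed to the table and points straight up; nothing on it above the shoulder but the nose
- lamp_nose (a point): centre of the top of the aluminium nose on the shoulder: 44 mm across, 22 mm tall, 3.5 mm chamfer. A clear sprung lens stands 7 mm above it. The ring's disc meets the lens with the ring 4 mm above the shoulder; the last 4 mm takes about 3 N rising to 6.5 N, and let go it springs back up 4 mm
- lamp_pins (a point): on the nose's axis, 14.5 mm above the shoulder, level with the tops of three radial steel pins, 5 mm thick, 120 degrees apart, reaching 26.5 mm from the axis. Their angle differs each time and does not follow this frame's yaw. Out of line the ring rests on them; in line (5 degrees either way, every 120 degrees) it drops over them until it meets the lens
- pliers: chain-nose pliers with black grips, 150 mm long, lying flat, 10 mm high; origin under the pivot, jaws along +x
- tweezers: steel tweezers, 120 mm long, 9 mm wide, lying flat along their x, 5 mm high; origin about mid-length
- tape_roll: plain cardboard roll, a smooth ring 80 mm across with a 68 mm hole, 19 mm high (NOT the front ring); origin under its centre
- cord_spool: wooden spool of black cord, 52 mm across, 38 mm high, standing; origin under its centre
- bead_jar: small clear jar with metal lid, 42 mm across, 46 mm high, standing; origin under its centre
- glue_bottle: white plastic bottle, 44 mm across, 115 mm high, standing; origin under its centre
- tin: flat rectangular lidded steel tin 134 x 94 mm, 31 mm high; origin under its centre, long side along its x

How it is judged:
On the way, in this order (a step that is already met when the one before it is completed fails the run):
1. the front ring is lifted off the table (height (world z) of front_ring above 0.06 m and contact force between the fingers and front_ring above 0.5 N), for 0.1 s.
2. the ring is over the lamp's nose, upright and centred (horizontal distance between front_ring and lamp_seat below 0.005 m and z of front_ring in the frame of lamp_seat below 0.0195 m and angle between front_ring's own z axis and vertical below 0.12 rad).
3. its keyways have dropped over the pins (horizontal distance between front_ring and lamp_seat below 0.003 m and z of front_ring in the frame of lamp_seat below 0.0075 m and angle between front_ring's own z axis and vertical below 0.07 rad).
At the end, for the whole second after the job is handed in: through the last second the front ring sits home on the shoulder (underside within 1.5 mm of it, centred within 3 mm, tilted less than 0.05 rad), still, and the fingers are still on it with more than 2 N, keeping the lens spring pressed (horizontal distance between front_ring and lamp_seat below 0.003 m and z of front_ring in the frame of lamp_seat between -0.002 and 0.0015 m and angle between front_ring's own z axis and vertical below 0.05 rad and contact force between the fingers and front_ring above 2 N and linear speed of front_ring below 0.01 m/s); the arm keeps its last pose, push and grip.
It fails at once if another thing on the table is knocked or moved more than 20 mm (distance of any of pliers, tweezers, tape_roll, cord_spool, bead_jar, glue_bottle, tin from where it was at the start of the episode above 0.02 m).
It also fails if it takes over 58 s, if anything falls off the work surface, if the arm or the gripper's body presses on something with over 40 N, if the wrist force passes 120 N, or if a joint passes its speed limit or range.

## Working session

There is one attempt and no reset: what is moved stays moved. The work goes in short steps, Python scripts to look and compute and a shell command to move; the robot and the scene stay as the last step left them, time stands still between calls to the robot, and variables do not carry over. Pictures are saved under pics/ and viewed, at most 10 in all, crops included, and the job is handed in when it is done.

```bash
ls; mkdir -p pics; python3 - <<'E'
from station import bot, cams, hand_in
import cv2,numpy as np
o=bot.get_obs();print(o)
for n in("scene","top"):
    cv2.imwrite(f"pics/{n}0.png",cams.read_camera(n));print(n,cams.camera_info(n))
print(cams.camera_info("wrist"))
E
```

```text
nudge.py
pics
station.py
{'t': 0.0, 'q': array([-1.45409857,  0.47780011,  0.0223523 ,  1.55646137, -0.01152098,
        1.10929731, -0.08308954]), 'joint_vel': array([ 0.00016718, -0.00135443, -0.00050967, -0.00159669, -0.00135796,
       -0.00101107,  0.00098183]), 'joint_torque': array([-5.53327955e-04, -5.96452403e+01,  1.60753738e+00, -2.81197071e+01,
        1.23877623e-02,  9.13197262e-03, -2.59025961e-05]), 'eef_pos': array([0.15035263, 0.6574641 , 0.24902173]), 'tool_rot': array([-4.12763722e-05,  1.12156634e-01,  9.93690115e-01, -9.18051071e-04]), 'contact_force': array([-0.96361865, -0.56415705,  0.1636035 ]), 'torque': array([ 0.01230669,  0.00767139, -0.02408553]), 'grasp_force': 0.0, 'gripper_width': 0.9979800847228659}
scene {'vertical_fov': 53.96288944190773, 'cx': 323.73564873066465, 'cy': 239.57463596101496, 'view': array([[ 0.76550326,  0.64337039,  0.0089048 , -0.47041393],
       [-0.36989845,  0.42870905,  0.82424734,  0.1300651 ],
       [ 0.52647877, -0.6342579 ,  0.56615989, -1.40503951],
       [ 0.        ,  0.        ,  0.        ,  1.        ]])}
top {'ve
[... 174 characters left out ...]

       [ 9.72589302e-01, -3.58847276e-02,  2.29744066e-01,
        -5.98660655e-01],
       [-2.29620879e-01,  7.57311976e-03,  9.73250687e-01,
        -1.07531625e+00],
       [ 0.00000000e+00,  0.00000000e+00,  0.00000000e+00,
         1.00000000e+00]])}
{'vertical_fov': 59.427170428068706, 'cx': 323.00049583677566, 'cy': 237.70565863994986, 'hand_eye': array([[ 7.37673532e-05,  9.63527402e-01,  2.67609679e-01,
         6.69071203e-02],
       [ 9.99999228e-01, -4.03076078e-04,  1.17562097e-03,
        -1.97940994e-04],
       [ 1.24061008e-03,  2.67609386e-01, -9.63526688e-01,
        -1.23770068e-01],
       [ 0.00000000e+00,  0.00000000e+00,  0.00000000e+00,
         1.00000000e+00]])}
```

View pics/top0.png

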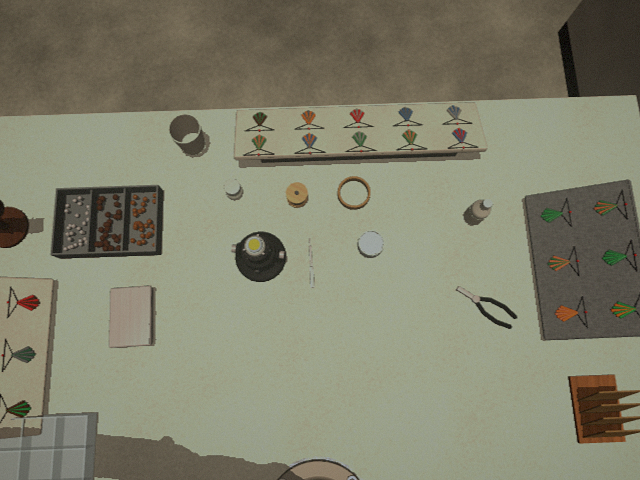

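View pics/scene0.png

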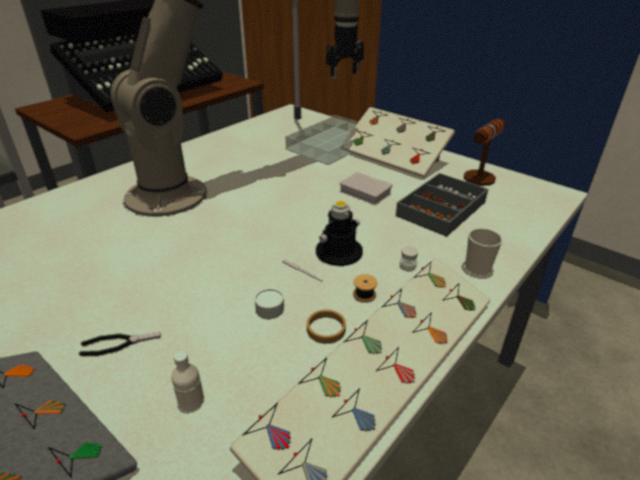

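The top view shows the ring's white disc at (371,244), the lamp nose at about (255,244), the tape roll at (353,192) and the tweezers at (311,262), between lamp and ring. The scene view agrees: ring at (269,303), lamp nose at (341,208).

```bash
cat > h.py <<'E'
from station import bot, cams, hand_in
import cv2,numpy as np
from scipy.spatial.transform import Rotation as R
def cam(n,obs=None):
    i=cams.camera_info(n)
    if n=="wrist":
        T=np.eye(4);q=obs["tool_rot"];T[:3,:3]=R.from_quat(np.r_[q[1:],q[0]]).as_matrix();T[:3,3]=obs["eef_pos"]
        V=np.linalg.inv(T@i["hand_eye"])
    else: V=i["view"]
    return V,240/np.tan(np.radians(i["vertical_fov"])/2),i["cx"],i["cy"]
def ray(c,u,v,z):
    V,f,cx,cy=c;d=V[:3,:3].T@np.array([(u-cx)/f,-(v-cy)/f,-1.]);o=-V[:3,:3].T@V[:3,3]
    return o+d*(z-o[2])/d[2]
def proj(c,p):
    V,f,cx,cy=c;a=V[:3,:3]@np.asarray(p)+V[:3,3];return np.array([cx-f*a[0]/a[2],cy+f*a[1]/a[2]])
E
python3 - <<'E'
from h import *
t=cam("top");s=cam("scene")
for n,u,v,z in[("ring",371,243,.032),("nose",255,242,.135),("foot",260,257,.005),("tw",311,262,.005),("tape",353,192,.01),("spool",297,194,.038),("jar",233,189,.046),("glue",480,211,.08)]:print(n,ray(t,u,v,z))
print(ray(s,269,296,.032),ray(s,341,208,.135))
o=bot.get_obs();q=o["tool_rot"];print(R.from_quat(np.r_[q[1:],q[0]]).as_matrix().round(3))
E
```

```text
ring [ 0.58268735 -0.14520354  0.032     ]
nose [0.57179016 0.11208991 0.135     ]
foot [0.56440427 0.11493553 0.005     ]
tw [ 0.54803275 -0.00473218  0.005     ]
tape [ 0.7150273  -0.11235549  0.01      ]
spool [0.70592362 0.02250337 0.038     ]
jar [0.72118006 0.1721301  0.046     ]
glue [ 0.63702487 -0.38931669  0.08      ]
[ 0.58147599 -0.14014374  0.032     ] [0.57672885 0.10523691 0.135     ]
[[-0.975  0.223 -0.   ]
 [ 0.223  0.975 -0.002]
 [-0.    -0.002 -1.   ]]
```

Careful with the scale: shifts go in shares of 50 mm and turns go in shares of pi rad. That gives: -0.034 m is -0.68, -0.026 m is -0.52, -0.113 rad / 3.1416 = -0.036.

```bash
echo '{"sx": [0, 0, -0.52, -0.52, -0.52, -0.52, -0.52, -0.52, -0.52, -0.52, -0.52, -0.52, -0.52, -0.52, -0.52, -0.52, -0.52, -0.52, 0], "sy": [0, 0, -0.68, -0.68, -0.68, -0.68, -0.68, -0.68, -0.68, -0.68, -0.68, -0.68, -0.68, -0.68, -0.68, -0.68, -0.68, -0.68, 0], "sz": [0, 0, -0.04, -0.04, -0.04, -0.04, -0.04, -0.04, -0.04, -0.04, -0.04, -0.04, -0.04, -0.04, -0.04, -0.04, -0.04, -0.04, 0], "turn": [-0.036, -0.0357, 0, 0, 0, 0, 0, 0, 0, 0, 0, 0, 0, 0, 0, 0, 0, 0, 0], "finger_gap": [1, 1, 1, 1, 1, 1, 1, 1, 1, 1, 1, 1, 1, 1, 1, 1, 1, 1, 1]}' | python3 nudge.py
python3 - <<'E'
from h import *
o=bot.get_obs();print(o["q"].round(3),o["eef_pos"],o["tool_rot"],o["contact_force"])
cv2.imwrite("pics/w1.png",cams.read_camera("wrist"))
c=cam("wrist",o);print(proj(c,[.572,.112,.132]))
E
```

```text
t: 2.0
eef_pos: [0.5694, 0.1072, 0.2821]
tool_rot: [0.001, 0.005, 1.0, -0.002]
contact_force: [-0.6, 0.1, -0.0]
gripper_width: 0.996
grasp_force: 0.0
[-0.535  0.294  0.298  1.771 -0.092  1.09   1.355] [0.56936662 0.10722325 0.28213877] [ 9.46275607e-04  4.62584926e-03  9.99987504e-01 -1.64270166e-03] [-0.58549884  0.10145855 -0.01123971]
[331.92413044 228.06752053]
```

View pics/w1.png

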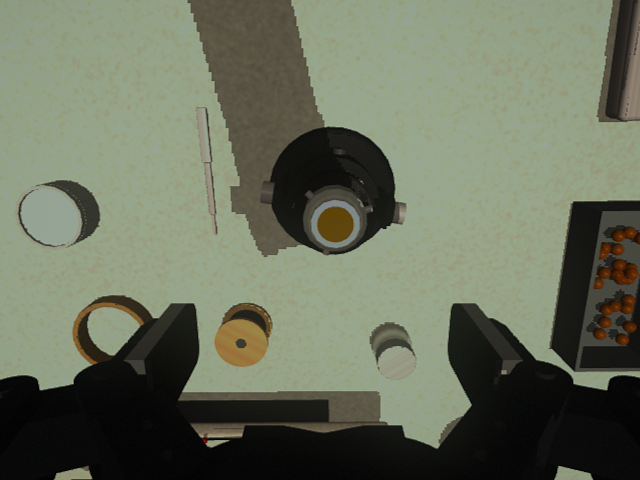

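The wrist view shows the lamp nose at about (335,222), with pins at its rim near (307,195), (366,208) and (327,251). The ring's disc is at (51,213).

```bash
python3 - <<'E'
from h import *
im=cv2.imread("pics/w1.png");a=cv2.resize(im[175:265,285:395],None,fx=5,fy=5,interpolation=cv2.INTER_CUBIC);cv2.imwrite("pics/c1.png",a)
E
```

```text
(no output)
```

View pics/c1.png

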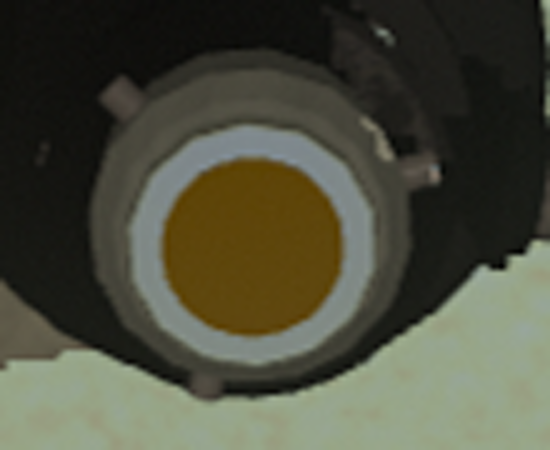

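```bash
python3 - <<'E'
from h import *
o=bot.get_obs();c=cam("wrist",o)
P=np.array([ray(c,285+u/5,175+v/5,.122)[:2] for u,v in[(104,95),(440,172),(207,400)]])
from scipy.optimize import least_squares
r=least_squares(lambda p:np.hypot(*(P-p[:2]).T)-p[2],[.57,.11,.026]).x;print("pins",r,np.degrees(np.arctan2(*(P-r[:2]).T[::-1])))
for z in(.132,.139):print("white",z,ray(c,335.6,224,z))
# cylinder left/right edges near z .125
print("cyl",ray(c,285+92/5,175+218/5,.126),ray(c,285+410/5,175+218/5,.126))
im=cv2.imread("pics/w1.png").astype(int);t=cv2.imread("pics/top0.png").astype(int)
for n,m,cc,(u,v) in(("w",im,c,(51,213)),("t",t,cam("top"),(371,243))):
    s=m[v-45:v+45,max(0,u-50):u+50];k=((s.max(2)-s.min(2)<28)&(s.min(2)>105)).astype(np.uint8)
    nn,l,st,ce=cv2.connectedComponentsWithStats(k);j=1+st[1:,4].argmax();uv=ce[j]+[max(0,u-50),v-45];print(n,st[j],uv,ray(cc,*uv,.031))
E
```

```text
pins [0.56617943 0.11807128 0.02673059] [-131.2753306   104.54579499  -13.51312184]
white 0.132 [0.56720964 0.1180231  0.132     ]
white 0.139 [0.56550881 0.11783641 0.139     ]
cyl [0.56476665 0.09624041 0.126     ] [0.56499919 0.13955659 0.126     ]
w [   0    0  100   90 5544] [ 41.32106782 209.34577922] [ 0.57662465 -0.14675954  0.031     ]
t [   0    0  100   90 8337] [371.43744752 243.98512654] [ 0.58053113 -0.14619348  0.031     ]
```

To row units: -0.042 m is -0.84, -0.0015 m is -0.03.

```bash
echo '{"sx": [-0.03, -0.03, -0.03, -0.03, -0.03, -0.03, 0, 0], "sy": [-0.84, -0.84, -0.84, -0.84, -0.84, -0.84, 0, 0], "sz": [0, 0.4, 0.4, 0.4, 0.4, 0.4, 0, 0], "turn": [0, 0, 0, 0, 0, 0, 0, 0], "finger_gap": [1, 1, 1, 1, 1, 1, 1, 1]}' | python3 nudge.py
cat >> h.py <<'E'
def blob(n,o,u,v,z,h=80):
    m=cams.read_camera(n) if isinstance(n,str) else n
    s=m[v-h:v+h,u-h:u+h].astype(int)
    k=((s.max(2)-s.min(2)<28)&(s.min(2)>105)).astype(np.uint8)
E
python3 - <<'E'
from h import *
o=bot.get_obs();print(o["q"].round(3),o["eef_pos"],o["tool_rot"])
im=cams.read_camera("wrist");cv2.imwrite("pics/w2.png",im)
c=cam("wrist",o);print(proj(c,[.579,-.146,.031]));cv2.imwrite("pics/w2c.png",cv2.resize(im[130:330,220:430],None,fx=2.8,fy=2.8,interpolation=cv2.INTER_CUBIC))
E
```

```text
t: 2.85
eef_pos: [0.5749, -0.1377, 0.1811]
tool_rot: [-0.001, 0.001, 1.0, 0.0]
contact_force: [0.3, 1.3, 0.2]
gripper_width: 0.999
grasp_force: 0.0
[-0.144  0.431  0.357  1.846 -0.188  0.9    1.87 ] [ 0.57485219 -0.13769016  0.18110114] [-1.01649922e-03  5.11980739e-04  9.99999304e-01  3.09662347e-04]
[311.56964824 231.19269225]
```

View pics/w2c.png

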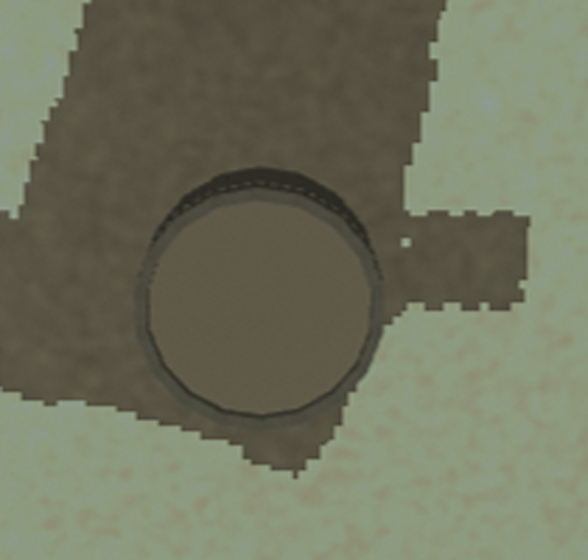

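The crop shows the ring's top rim centred at about (259.5,306) in crop pixels, which is (312.7,239.3) in the full image. The gripper's shadow falls over it.

```bash
python3 - <<'E'
from h import *
o=bot.get_obs();c=cam("wrist",o);p=ray(c,312.7,239.3,.032);print(p,ray(c,220+136/2.8,239.3,.032),ray(c,220+383/2.8,239.3,.032),o["eef_pos"])
Rm=R.from_quat(np.r_[o["tool_rot"][1:],o["tool_rot"][0]]).as_matrix();print(Rm.T@(np.r_[p[:2],.023]-o["eef_pos"]))
E
```

```text
[ 0.5853988  -0.14374291  0.032     ] [ 0.58544377 -0.1735484   0.032     ] [ 0.58535388 -0.1139666   0.032     ] [ 0.57551707 -0.13626587  0.18164785]
[-0.01000828 -0.00767255  0.15863058]
```

To row units: 0.035 m is 0.7, 0.008 m is 0.16.

```bash
echo '{"sx": [-0.17, 0, 0, 0, 0, 0, 0], "sy": [-0.14, 0, 0, 0, 0, 0, 0], "sz": [0.6, 0.7, 0.7, 0.6, 0.4, 0.16, 0], "turn": [0, 0, 0, 0, 0, 0, 0], "finger_gap": [1, 1, 1, 1, 1, 1, 1]}' | python3 nudge.py
python3 - <<'E'
from h import *
o=[bot.get_obs() for _ in range(1)][0];print(o["eef_pos"],o["tool_rot"])
im=cams.read_camera("wrist");cv2.imwrite("pics/w3.png",cv2.resize(im,(640,480)))
E
```

```text
t: 3.6
eef_pos: [0.5842, -0.1429, 0.0236]
tool_rot: [-0.0, -0.001, 1.0, 0.001]
contact_force: [0.4, -0.2, 0.4]
gripper_width: 0.997
grasp_force: 0.0
[ 0.58417045 -0.14285162  0.02358139] [-4.97124942e-04 -1.32441438e-03  9.99998843e-01  5.59698053e-04]
```

View pics/w3.png

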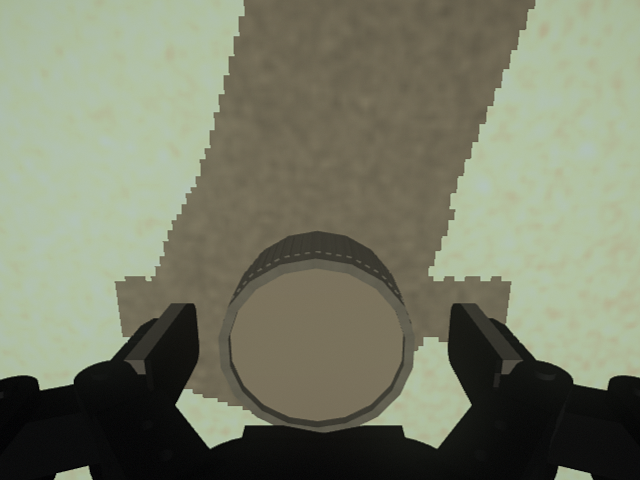

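The ring sits between the fingers. Its top rim spans (220..413, 259..432), so its centre is about (316.5,346).

```bash
python3 - <<'E'
from h import *
o=bot.get_obs();c=cam("wrist",o);print(o["eef_pos"])
th=np.linspace(0,2*np.pi,73)
for x,y in[(.584,-.143),(.582,-.145)]:
    p=np.array([proj(c,[x+.03*np.cos(t),y+.03*np.sin(t),.032]) for t in th]);print(x,y,p.min(0),p.max(0))
E
```

```text
[ 0.58478737 -0.14352715  0.02457542]
0.584 -0.143 [229.10411498 250.7486393 ] [423.79788919 425.57846968]
0.582 -0.145 [222.18472608 244.10719344] [417.68994077 420.39705598]
```

To row units: -0.003 m is -0.06, -0.002 m is -0.04.

```bash
echo '{"sx": [-0.04, 0, 0, 0, 0, 0, 0], "sy": [-0.06, 0, 0, 0, 0, 0, 0], "sz": [0, 0, 0, 0, 0, 0, 0], "turn": [0, 0, 0, 0, 0, 0, 0], "finger_gap": [1, 0, 0, 0, 0, 0, 0]}' | python3 nudge.py 50
```

```text
t: 4.35
eef_pos: [0.587, -0.148, 0.0254]
tool_rot: [0.001, 0.0, 1.0, 0.0]
contact_force: [-1.0, 0.4, 6.7]
gripper_width: 0.692
grasp_force: 53.2
```

To row units: -0.04 m is -0.8, 0.038 m is 0.76.

```bash
echo '{"sx": [0, 0, 0, 0, 0, -0.13, -0.13, -0.13, -0.13, -0.13, -0.13, -0.13, 0, 0, 0], "sy": [0, 0, 0, 0, 0, 0.76, 0.76, 0.76, 0.76, 0.76, 0.76, 0.72, 0, 0, 0], "sz": [-0.4, -0.8, -0.8, -0.8, -0.7, 0, 0, 0, 0, 0, 0, 0, 0, 0, 0], "turn": [0, 0, 0, 0, 0, 0, 0, 0, 0, 0, 0, 0, 0, 0, 0], "finger_gap": [0, 0, 0, 0, 0, 0, 0, 0, 0, 0, 0, 0, 0, 0, 0]}' | python3 nudge.py
python3 - <<'E'
from h import *
E=[]
for i in range(4):
    o=bot.get_obs();E.append(np.r_[o["eef_pos"],o["tool_rot"]]);im=cams.read_camera("wrist")
print(o["q"].round(2),np.array(E).round(4));cv2.imwrite("pics/w4.png",im)
E
```

```text
t: 5.85
eef_pos: [0.6314, 0.1145, 0.1991]
tool_rot: [-0.0, 0.001, 1.0, -0.0]
contact_force: [-0.2, -1.3, -1.6]
gripper_width: 0.686
grasp_force: 54.5
[-0.51  0.48  0.32  1.71 -0.17  0.98  1.44] [[ 6.314e-01  1.145e-01  1.991e-01 -1.000e-04  8.000e-04  1.000e+00
  -5.000e-04]
 [ 6.315e-01  1.141e-01  1.992e-01 -0.000e+00  1.100e-03  1.000e+00
  -4.000e-04]
 [ 6.315e-01  1.141e-01  1.992e-01  0.000e+00  1.200e-03  1.000e+00
  -3.000e-04]
 [ 6.315e-01  1.143e-01  1.992e-01  0.000e+00  1.200e-03  1.000e+00
  -2.000e-04]]
```

View pics/w4.png

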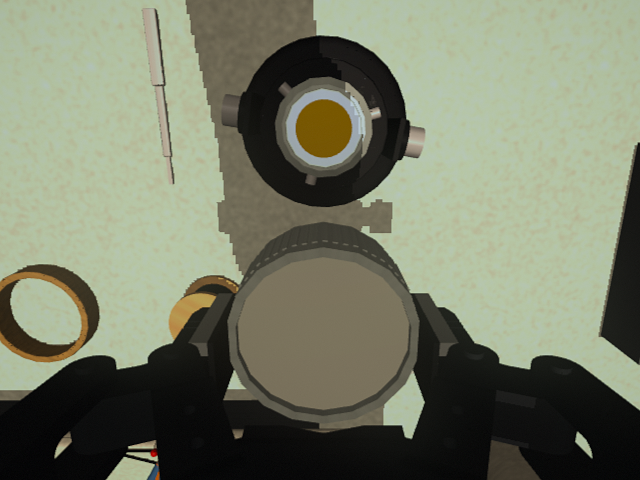

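The view from directly above shows the nose and yellow emitter at (324,128), with pin tips at about (284,86), (380,113) and (311,184). The held ring's rim spans about (229..419, 248..421).

```bash
python3 - <<'E'
from h import *
from scipy.optimize import least_squares
im=cv2.imread("pics/w4.png").astype(int);o=bot.get_obs();c=cam("wrist",o)
s=im[90:170,280:370];k=(s[...,2]-s[...,0]>60)
v,u=np.nonzero(k);uv=[280+u.mean(),90+v.mean()];print(uv,len(u))
for z in(.12,.132,.139):print(ray(c,*uv,z))
P=np.array([ray(c,a,b,.122)[:2] for a,b in[(281,83),(381,112),(310,186)]])
print(least_squares(lambda p:np.hypot(*(P-p[:2]).T)-p[2],[.57,.11,.026]).x)
th=np.linspace(0,2*np.pi,73);z=o["eef_pos"][2]+.009
f=lambda q:(lambda p:np.r_[p.min(0),p.max(0)])(np.array([proj(c,[q[0]+.03*np.cos(t),q[1]+.03*np.sin(t),q[2]]) for t in th]))
r=least_squares(lambda q:f(q)-[229,248,419,421],[.63,.114,z],diff_step=1e-4);print("ring",r.x,r.fun,o["eef_pos"])
E
```

```text
[np.float64(323.3470911949686), np.float64(128.14190251572327)] 2544
[0.56778109 0.11429008 0.12      ]
[0.56759095 0.11429822 0.132     ]
[0.56748003 0.11430298 0.139     ]
[0.56789701 0.11422735 0.02744427]
ring [0.63088495 0.11443693 0.2039841 ] [-0.46266724  0.4849095   0.46226981 -0.54748163] [0.63154757 0.11465015 0.19916918]
```

To row units: 0.022 m is 0.44, 0.0192 m is 0.384.

```bash
echo '{"sx": [0.44, 0.44, 0.384, 0, 0, 0, 0, 0, 0, 0], "sy": [0, 0, 0, 0, 0, 0, 0, 0, 0, 0], "sz": [0, 0, 0, 0, 0.3, 0.3, 0.1, 0.1, 0, 0], "turn": [0, 0, 0, 0, 0, 0, 0, 0, 0, 0], "finger_gap": [0, 0, 0, 0, 0, 0, 0, 0, 0, 0]}' | python3 nudge.py; echo '{"sx": [0, 0, 0], "sy": [0, 0, 0], "sz": [0.06, 0.04, 0], "turn": [0, 0, 0], "finger_gap": [0, 0, 0]}' | python3 nudge.py; echo '{"sx": [0, 0], "sy": [0, 0], "sz": [0.04, 0], "turn": [0, 0], "finger_gap": [0, 0]}' | python3 nudge.py
```

```text
t: 7.05
eef_pos: [0.5689, 0.116, 0.1594]
tool_rot: [0.0, 0.0, 1.0, 0.0]
contact_force: [0.8, 0.2, -0.4]
gripper_width: 0.687
grasp_force: 54.5
t: 7.35
eef_pos: [0.5685, 0.1161, 0.154]
tool_rot: [0.0, -0.0, 1.0, -0.0]
contact_force: [0.7, -0.1, -0.5]
gripper_width: 0.69
grasp_force: 54.6
t: 7.55
eef_pos: [0.5684, 0.1158, 0.1518]
tool_rot: [-0.0, 0.0, 1.0, -0.0]
contact_force: [0.5, -1.1, -1.7]
gripper_width: 0.693
grasp_force: 54.6
```

To row units: 0.001 m is 0.02.

```bash
echo '{"sx": [0, 0, 0], "sy": [0, 0, 0], "sz": [0.02, 0.02, 0], "turn": [0, 0, 0], "finger_gap": [0, 0, 0]}' | python3 nudge.py; echo '{"sx": [0, 0, 0], "sy": [0, 0, 0], "sz": [0.02, 0.02, 0], "turn": [0, 0, 0], "finger_gap": [0, 0, 0]}' | python3 nudge.py;  echo '{"sx": [0, 0], "sy": [0, 0], "sz": [0.02, 0], "turn": [0, 0], "finger_gap": [0, 0]}' | python3 nudge.py
```

```text
t: 7.85
eef_pos: [0.5684, 0.1158, 0.1499]
tool_rot: [0.0, 0.0, 1.0, -0.0]
contact_force: [0.6, -1.3, -0.4]
gripper_width: 0.686
grasp_force: 54.5
t: 8.15
eef_pos: [0.5685, 0.1158, 0.1481]
tool_rot: [0.0, 0.0, 1.0, -0.0]
contact_force: [0.6, -3.4, 1.2]
gripper_width: 0.691
grasp_force: 54.9
t: 8.35
eef_pos: [0.5684, 0.1154, 0.1469]
tool_rot: [0.0, 0.0, 1.0, -0.0]
contact_force: [1.6, -3.2, 0.0]
gripper_width: 0.689
grasp_force: 54.6
```

To row units: -0.001 m is -0.02.

```bash
echo '{"sx": [0, 0], "sy": [-0.02, 0], "sz": [0.02, 0], "turn": [0, 0], "finger_gap": [0, 0]}' | python3 nudge.py; echo '{"sx": [0, 0], "sy": [0, 0], "sz": [0.02, 0], "turn": [0, 0], "finger_gap": [0, 0]}' | python3 nudge.py;  echo '{"sx": [0, 0], "sy": [0, 0], "sz": [0.02, 0], "turn": [0, 0], "finger_gap": [0, 0]}' | python3 nudge.py
```

```text
t: 8.55
eef_pos: [0.5685, 0.1151, 0.1458]
tool_rot: [0.0, -0.0, 1.0, 0.0]
contact_force: [0.2, -3.4, 0.4]
gripper_width: 0.685
grasp_force: 54.7
t: 8.75
eef_pos: [0.5684, 0.1152, 0.1449]
tool_rot: [0.0, -0.0, 1.0, 0.0]
contact_force: [2.3, -2.9, 0.0]
gripper_width: 0.688
grasp_force: 54.7
t: 8.95
eef_pos: [0.5684, 0.1152, 0.1439]
tool_rot: [0.0, -0.0, 1.0, 0.0]
contact_force: [0.9, -2.4, 1.0]
gripper_width: 0.685
grasp_force: 54.7
```

To row units: 0.001 m is 0.02, -0.0005 m is -0.01.

```bash
echo '{"sx": [0, 0], "sy": [-0.01, 0], "sz": [0.02, 0], "turn": [0, 0], "finger_gap": [0, 0]}' | python3 nudge.py; echo '{"sx": [0, 0], "sy": [0, 0], "sz": [0.02, 0], "turn": [0, 0], "finger_gap": [0, 0]}' | python3 nudge.py;  echo '{"sx": [0, 0], "sy": [0, 0], "sz": [0.02, 0], "turn": [0, 0], "finger_gap": [0, 0]}' | python3 nudge.py
python3 - <<'E'
from h import *
cv2.imwrite("pics/s5.png",cv2.resize(cams.read_camera("scene")[160:280,280:400],None,fx=4.5,fy=4.5,interpolation=cv2.INTER_CUBIC))
E
```

```text
t: 9.15
eef_pos: [0.5684, 0.115, 0.1429]
tool_rot: [0.0, -0.0, 1.0, 0.0]
contact_force: [2.0, -1.6, 0.6]
gripper_width: 0.69
grasp_force: 54.7
t: 9.35
eef_pos: [0.5685, 0.115, 0.1419]
tool_rot: [0.0, -0.0, 1.0, 0.0]
contact_force: [1.8, -1.2, -1.2]
gripper_width: 0.685
grasp_force: 54.7
t: 9.55
eef_pos: [0.5684, 0.1149, 0.1409]
tool_rot: [0.0, -0.0, 1.0, 0.0]
contact_force: [1.9, -0.1, -0.2]
gripper_width: 0.69
grasp_force: 54.7
```

View pics/s5.png

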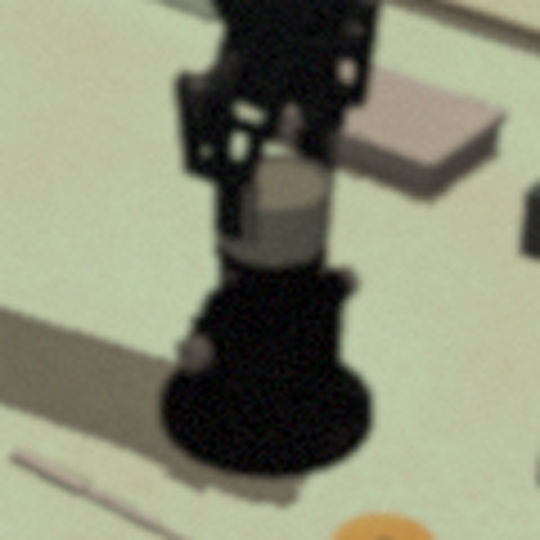

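The scene crop shows the ring well down on the nose, close to the flange at about (275,255). It was probably already in line with the pins, so I'll keep pressing down to meet the lens.

To row units: 0.001 m is 0.02.

```bash
for i in 1 2 3; do echo '{"sx": [0, 0], "sy": [0, 0], "sz": [0.02, 0], "turn": [0, 0], "finger_gap": [0, 0]}' | python3 nudge.py | grep -E "eef|contact"; done
```

```text
eef_pos: [0.5685, 0.1149, 0.1399]
contact_force: [2.8, 0.3, -0.5]
eef_pos: [0.5685, 0.1149, 0.1391]
contact_force: [1.6, 0.7, 1.2]
eef_pos: [0.5685, 0.1149, 0.1382]
contact_force: [1.1, 1.0, 3.0]
```

```bash
for i in 1 2 3 4; do echo '{"sx": [0, 0], "sy": [0, 0], "sz": [0.02, 0], "turn": [0, 0], "finger_gap": [0, 0]}' | python3 nudge.py | grep -E "eef|contact"; done
```

```text
eef_pos: [0.5685, 0.1148, 0.1371]
contact_force: [2.5, 0.6, 4.8]
eef_pos: [0.5685, 0.1149, 0.1361]
contact_force: [1.0, 1.2, 4.5]
eef_pos: [0.5685, 0.1149, 0.1354]
contact_force: [-0.5, 0.7, 7.0]
eef_pos: [0.5685, 0.1148, 0.1353]
contact_force: [-3.5, 0.3, 15.8]
```

To row units: 0.001 m is 0.02.

```bash
echo '{"sx": [0, 0, 0, 0], "sy": [0, 0, 0, 0], "sz": [0.02, 0, 0, 0], "turn": [0, 0, 0, 0], "finger_gap": [0, 0, 0, 0]}' | python3 nudge.py
python3 - <<'E'
from h import *
for i in range(4):
    im=cams.read_camera("scene");o=bot.get_obs();print(o["eef_pos"].round(4),o["contact_force"].round(1),o["grasp_force"])
cv2.imwrite("pics/s6.png",cv2.resize(im[160:280,280:400],None,fx=4.5,fy=4.5,interpolation=cv2.INTER_CUBIC))
E
```

```text
t: 11.4
eef_pos: [0.5685, 0.1148, 0.1353]
tool_rot: [0.0, -0.0, 1.0, 0.001]
contact_force: [-6.4, 0.1, 24.0]
gripper_width: 0.686
grasp_force: 57.3
[0.5685 0.1148 0.1353] [-6.1  0.6 24.7] 57.34586531762034
[0.5685 0.1148 0.1353] [-7.1  0.1 25.2] 57.34567374922335
[0.5685 0.1149 0.1353] [-6.9  0.5 24.6] 57.345829736441374
[0.5685 0.1149 0.1353] [-6.4 -0.9 25. ] 57.3456918541342
```

View pics/s6.png

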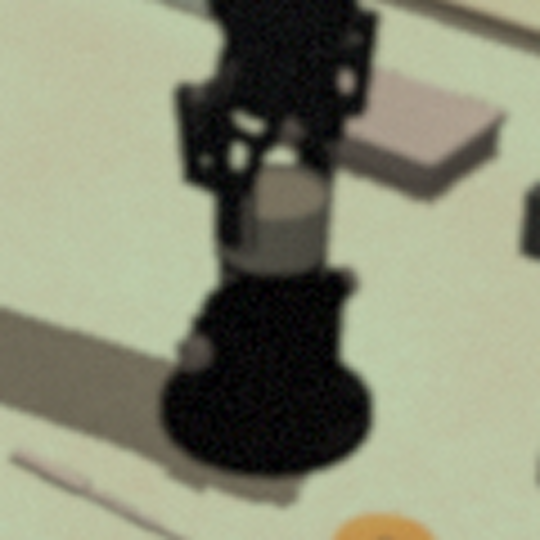

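The ring has stopped hard at TCP z 0.1353. Subtracting the 25.4 mm grasp height puts its underside at 0.110, which is the shoulder height. The force also followed the spring, about 3 N rising to 7 N, before it went hard.

```bash
python3 -c "
from station import bot, cams, hand_in
print(hand_in())"
```

```text
the job is handed in; nothing more can be done
None
```

The job is handed in (no verdict came back): by the readings the front ring is home on the lamp's shoulder, held in the gripper at about 57 N and pushed down with about 25 N; it dropped over the pins without needing a turn, and the arm touched nothing else.

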